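# Rebuild the turntable spindle stack of a lab plater

## Robot

A 6-joint arm with a two-finger parallel gripper is mounted at the origin on the work surface. World frame = base frame: x ahead of the robot, y to its left, z up, the work surface at z = 0. Lengths are in mm, angles in rad, forces in N, time in s.
With the tool pointing down it reaches from about 350 to 975 mm from the base axis. Payload 7.1 kg.
Tool frame: the origin (TCP) lies at the very end of the fingers, on their centre line; the grasp point (between the pads) lies 19 mm behind it; z points along the fingers, y is the line along which they close (so a half turn about z gives the same grasp; the last joint's range is limited). The gripper opens to 88 mm and grips with 3 to 60 N. Pads are 20 mm wide; open, the fingers measure 115 mm over their backs; the gripper's body (75 mm by 178 mm) begins 61 mm behind the grasp point.
Start: joints at [-1.142, 0.423, 1.63, -0, 1.089, -0.019], TCP at [270.629, -563.351, 222.675] pointing down, gripper open.
Joint ranges: [-3, 3], [-0.9, 2.11], [0.09, 2.58], [-1.31, 4.45], [0.11, 2.69], [-2.54, 2.54]. Speed limits (rad/s): [2.39, 2.39, 3.01, 3.14, 3.14, 3.14].

## Interface

Orientations are given as a rotation vector (axis times angle).
In Python, from workcell import ctrl, optics gives the robot as it stands.
- The arm moves only by the shell command python3 -m jog 'ROWS'. ROWS is JSON, a list of rows, each a list of 7 numbers: the shift along the tool's x, y, z in units of 40 mm (1.0 is 40 mm), then the turn, a rotation vector about the tool's x, y, z in units of 6 degrees (1.0 is 6 degrees), then the opening, from 0 (shut) to 1 (fully open). A call has 1 to 20 rows; each row shifts and turns the commanded pose from where the row before left it, along the tool's axes as they then stand; what a row does not reach is not made up. A row lasts 1/10 s, in which the tool goes at most 50 mm and 8.59 degrees, less where a joint would pass 70% of its speed; a pose out of reach is approached as far as the arm can. A call is refused whole if a number of a shift passes 1 or a number of a turn 1, either way. A call with a gripper value outside its range is refused whole. The fingers move at their own pace and stop on an object; the grip force is fixed at half the most. Time passes only in rows, so rows that do not move let the fingers close. It gives the time, the measured TCP pose, the force, the opening and the grip force at its end, in the units of the state.
- ctrl.get_obs(): the state, without advancing time (a new reading comes with each control period).
- optics.get_image(name): name is "side" or "top" or "wrist"; returns the picture (384x512x3 uint8, red, green, blue); there is no depth.
- optics.camera_model(name): a dict with "fov_y" (degrees; the focal length in pixels is half the picture's height over the tangent of half this angle, whatever the lens; pixels are square), "cx", "cy" (the principal point, pixels), "view" (4x4, takes a point from world to camera coordinates); the wrist camera has in their place "hand_eye" (4x4, takes a point from camera to tool coordinates, whose origin is the TCP and whose axes are the flange's). Camera axes: x right, y up, looking along -z (the intrinsics and any distortion apply to the point x, -y, -z); pixel columns grow to the right and rows downward; lengths in mm; the calibration is good to about 2 mm. The wrist camera is an equidistant fisheye: a pixel r from the principal point sees the ray r / f radians off the axis. A picture is of the moment at which its call begins: read the wrist's pose just before it. camera_model takes no time and is no camera call.
- ctrl.close_job(): hands the job in; it is judged then, once.
Trained networks look in the newest picture that a camera, given by its name, has taken for a name from the list of things; names that differ only in an ending like _2 or _b are one class to them, and where a whole thing is asked for, a point or a joint stands for the part that bears it (a point fixed in the world has none). Each returns a list of dicts, best first, with "conf" (0 to 1); they miss things now and then, are a little off and sometimes report something else, mostly with a low value. They report only what shows in the picture. A call takes as long as a camera call.
- optics.masks_of(target, camera): "pixels" (384x512 bool, what is visible of it) and "extent" ([centre column, centre row, width, height] in pixels, round what is visible of it).
The state is a dict: "t": time; "qpos": joint angles; "qvel": joint speeds; "joint_torque": joint torques, N m; "ee_pos": TCP position; "orientation": TCP orientation; "ft_force": force on the tool from outside, world axes, zero at the start; "moment": the same for the moment, N m; "width": finger opening in mm; "grasp_force": force on a finger pad.
Only numpy, scipy, OpenCV 4.12 (cv2) and the standard library are available. Lean on these libraries where they do the work, as an engineer would, in place of code of your own. Each camera call takes 0.05 s, during which the arm holds its last target. There are 200 camera calls.

## Task

Rebuild the spindle of the plater's turntable drive: thread the black damping ring, then the green spacer, then the brass collar down the steel post, lowering each one fully home rather than dropping it. Only when all three are down, press the yellow spring pedal down to its stop for a moment to latch the stack, and let it come up again. Leave the orange spare ring and all the other things on the bench standing where they are.

Things in the scene. Friction and masses are not known exactly. Their poses are not given: they have to be found in the camera images.
- ring_black: black plastic damping ring lying flat, 60 mm outside diameter, 14 mm tall, 19 mm bore; origin at the centre of its underside, z is its axis. Goes on first (lowest). A small bystander may stand about 10 mm beside it
- ring_green: green plastic spacer bushing lying flat, 46 mm outside diameter, 20 mm tall, 19 mm bore; origin at the centre of its underside, z is its axis. Goes on second
- ring_brass: brass collar lying flat, 52 mm outside diameter, 14 mm tall, 19 mm bore; origin at the centre of its underside, z is its axis. Goes on third (top)
- ring_spare: orange plastic spare ring, 50 mm outside diameter, 16 mm tall, 19 mm bore, lying flat; origin at the centre of its underside. Not used: leave alone
- spindle: fixed teal drive housing, 130 (x) x 120 (y) x 35 mm high; origin at the centre of its underside. On its top centre a 68 mm flange, 6 mm high, and in it the steel post. White upright guard, 4 mm thick, 100 mm wide along y, 48 mm from the post axis on the -x side, its top 40 mm above the seat: fingers fit beside the post along the housing's y
- seat (a point): centre of the seat flange's top face at the foot of the post, 41 mm above the bench, axes as spindle. The lowest ring rests here; undersides of the finished stack lie 0, 14 and 34 mm above it
- post_tip (a point): top of the steel post, 58 mm above the seat; the post is 16 mm in diameter for 46 mm, then tapers to 6 mm at the tip
- pedal_base: dark steel pedal base plate, fixed, 130 (x) x 90 (y) x 12 mm high; origin at the centre of its underside. The hinge lies along its y at x = +55 mm, 30 mm above the bench; the pedal plate runs 110 mm from it towards -x
- pedal_pad (a point): point to press, on the top face of the black rubber pad of the yellow pedal plate (66 mm wide), 85 mm from the hinge; the plate slopes up towards its free end and this point sinks about 18 mm from rest to the stop
- pedal (a joint): pedal angle: 0 = up at rest, 0.22 rad = down at its stop; a spring returns it, about 6 N at the pad at the stop
- vial: clear vial with blue cap, 26 mm diameter, 50 mm tall, loose bystander; origin at the centre of its underside
- pot: white pot with red cap, 32 mm diameter, 42 mm tall, loose bystander; origin at the centre of its underside
- amber: amber bottle with black cap, 28 mm diameter, 60 mm tall, loose bystander; origin at the centre of its underside
- dishes_a: stack of five red culture dishes, 90 mm diameter, 75 mm tall, loose bystander; origin at the centre of its underside
- dishes_b: stack of four red culture dishes, 90 mm diameter, 60 mm tall, loose bystander; origin at the centre of its underside
- spray: tall white bottle with blue cap, 60 mm diameter, 170 mm tall, loose bystander near the robot; origin at the centre of its underside
- rack: blue tube rack with pegs, 100 (x) x 200 (y) x 72 mm tall, fixed; origin at the centre of its underside

How it is judged (in metres and radians):
On the way, in this order (a step that is already met when the one before it is completed fails the run):
1. the black ring lies flat on the seat, round the post (horizontal distance between ring_black and seat below 0.004 m and z of ring_black in the frame of seat between -0.003 and 0.003 m and angle between ring_black's own z axis and vertical below 0.08 rad), for 0.2 s.
2. the green spacer lies on the black ring, round the post (all of step 1 and horizontal distance between ring_green and seat below 0.004 m and z of ring_green in the frame of seat between 0.011 and 0.017 m and angle between ring_green's own z axis and vertical below 0.08 rad), for 0.2 s.
3. the brass collar lies on the green spacer, round the post (all of step 2 and horizontal distance between ring_brass and seat below 0.004 m and z of ring_brass in the frame of seat between 0.031 and 0.037 m and angle between ring_brass's own z axis and vertical below 0.08 rad), for 0.2 s.
4. the pedal is pressed to its stop (above 0.20 rad) (value of joint pedal above 0.2 rad), for 0.15 s.
At the end, for the whole second after the job is handed in: Black, green, brass rings round the post in this order upward: undersides 0, 14, 34 mm above the seat (3 mm), within 4 mm of its axis, flat within 0.08 rad, at rest; pedal below 0.04 rad; spare ring and bystanders upright (0.3 rad) within 25 mm of their starts (all of step 3 and linear speed of each of ring_black, ring_green, ring_brass below 0.03 m/s and value of joint pedal below 0.04 rad and distance of each of ring_spare, vial, pot, amber, dishes_a, dishes_b, spray from where it was at the start of the episode below 0.025 m and angle between each of ring_spare, vial, pot, amber, dishes_a, dishes_b, spray's own z axis and vertical below 0.3 rad); the robot touches nothing.
It fails at once if the pedal is pressed (past 0.1 rad) before all three rings are home (value of joint pedal above 0.1 rad and not (horizontal distance between each of ring_black, ring_green, ring_brass and seat below 0.004 m and z of ring_black in the frame of seat between -0.003 and 0.003 m and angle between each of ring_black, ring_green, ring_brass's own z axis and vertical below 0.08 rad and z of ring_green in the frame of seat between 0.011 and 0.017 m and z of ring_brass in the frame of seat between 0.031 and 0.037 m)).
It fails at once if a ring is dropped down the post (falls faster than 0.6 m/s round it) ((horizontal distance between ring_black and seat below 0.01 m and z of ring_black in the frame of seat below 0.058 m and linear speed of ring_black above 0.6 m/s) or (horizontal distance between ring_green and seat below 0.01 m and z of ring_green in the frame of seat below 0.058 m and linear speed of ring_green above 0.6 m/s) or (horizontal distance between ring_brass and seat below 0.01 m and z of ring_brass in the frame of seat below 0.058 m and linear speed of ring_brass above 0.6 m/s)).
It fails at once if the spare ring or a bystander is pushed more than 25 mm or tipped by more than 0.5 rad (distance of any of ring_spare, vial, pot, amber, dishes_a, dishes_b, spray from where it was at the start of the episode above 0.025 m or angle between any of ring_spare, vial, pot, amber, dishes_a, dishes_b, spray's own z axis and vertical above 0.5 rad).
It also fails if it takes over 72 s, if anything falls off the work surface, if the arm or the gripper's body presses on something with over 40 N, if the wrist force passes 120 N, or if a joint passes its speed limit or range.

## Working session

There is one attempt and no reset: what is moved stays moved. The work goes in short steps, Python scripts to look and compute and a shell command to move; the robot and the scene stay as the last step left them, time stands still between calls to the robot, and variables do not carry over. Pictures are saved under pics/ and viewed, at most 10 in all, crops included, and the job is handed in when it is done.

```bash
ls; mkdir -p pics
cat > h.py <<'E'
import numpy as np, cv2
from workcell import ctrl, optics
from scipy.spatial.transform import Rotation as R
def snap(n):
    im=optics.get_image(n); return im
E
python3 - <<'E'
from h import *
for n in ["top","side"]:
    im=optics.get_image(n); cv2.imwrite(f"pics/{n}0.png",im[:,:,::-1])
    m=optics.camera_model(n); print(n,m)
    for t in ["ring_black","ring_green","ring_brass","ring_spare","spindle","pedal_base","pedal_pad","vial","pot","amber","dishes_a","spray","rack"]:
        try:
            r=optics.masks_of(t,n)
            print(t,[(round(d["conf"],2),np.round(d["extent"]).astype(int).tolist()) for d in r[:3]])
        except Exception as e: print(t,e)
print(optics.camera_model("wrist")); print(ctrl.get_obs())
E
```

```text
pics
top {'fov_y': 47.16840936674826, 'cx': 258.32922255456003, 'cy': 190.79988825384345, 'view': array([[ 9.59307979e-03, -9.99953290e-01,  1.17961320e-03,
        -1.36536665e+01],
       [ 9.91522043e-01,  9.66505421e-03,  1.29578647e-01,
        -6.00347463e+02],
       [-1.29583996e-01, -7.34458143e-05,  9.91568446e-01,
        -1.28812038e+03],
       [ 0.00000000e+00,  0.00000000e+00,  0.00000000e+00,
         1.00000000e+00]])}
ring_black [(0.77, [150, 183, 25, 19]), (0.67, [132, 178, 11, 9])]
ring_green [(0.7, [227, 177, 15, 14])]
ring_brass [(0.67, [203, 237, 17, 19])]
ring_spare [(0.58, [142, 251, 13, 11])]
spindle [(0.74, [142, 250, 12, 12]), (0.67, [306, 223, 53, 54])]
pedal_base [(0.72, [375, 220, 30, 42]), (0.31, [306, 224, 48, 50])]
pedal_pad [(0.77, [379, 220, 26, 36])]
vial [(0.68, [130, 177, 10, 9])]
pot []
amber [(0.56, [211, 247, 9, 6])]
dishes_a [(0.76, [188, 135, 33, 30]), (0.59, [356, 144, 35, 31])]
spray [(0.57, [244, 266, 19, 22])]
rack [(0.69, [268, 128, 67, 36])]
side {'fov_y': 55.91442611319751, 'cx': 252.53916785676583, 'cy': 189.76523507953524, 'view': 
[... 1425 characters left out ...]
       1.00000000e+00]])}
{'t': 1.4, 'qpos': array([-1.14200817e+00,  4.23098494e-01,  1.62990732e+00, -4.77555163e-06,
        1.08857969e+00, -1.89763866e-02]), 'qvel': array([-0.00233118,  0.00059143,  0.00201123,  0.00152077,  0.00147709,
       -0.00263446]), 'joint_torque': array([ 1.36931616e-03, -5.44567859e+01, -2.74046963e+01,  6.44858857e-02,
        1.70468126e-02, -2.29727107e-05]), 'ee_pos': array([ 270.62410336, -563.35586008,  222.67312038]), 'orientation': array([ 3.06317908e+00,  6.97487573e-01, -4.22065265e-06]), 'ft_force': array([0.41871286, 0.01826527, 0.13478265]), 'moment': array([-0.03753186,  0.01808963,  0.00864789]), 'grasp_force': 0.0, 'width': 87.52107941015895}
```

View both.

Run:
```python
import cv2
a=cv2.imread("pics/top0.png"); cv2.imwrite("pics/top0c.png",cv2.resize(a[90:290,100:420],None,fx=2.5,fy=2.5,interpolation=cv2.INTER_CUBIC))
a=cv2.imread("pics/side0.png"); cv2.imwrite("pics/side0c.png",cv2.resize(a[110:340,140:360],None,fx=2.6,fy=2.6,interpolation=cv2.INTER_CUBIC))
```

```text
(no output)
```

View pics/top0c.png

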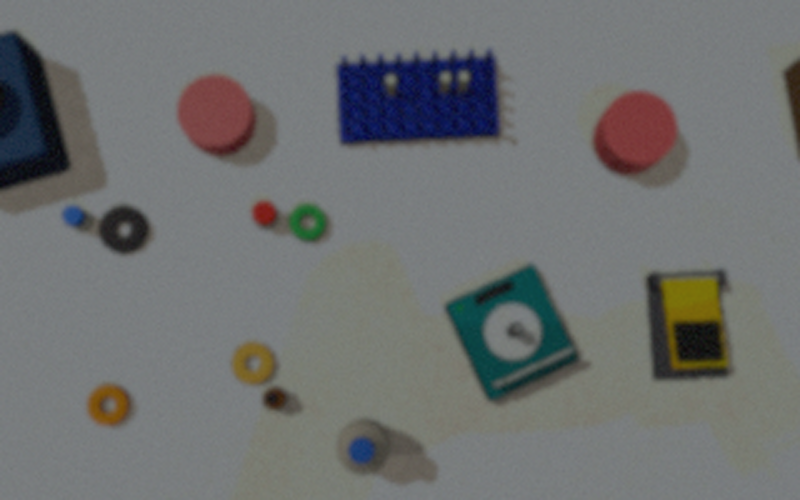

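View pics/side0c.png

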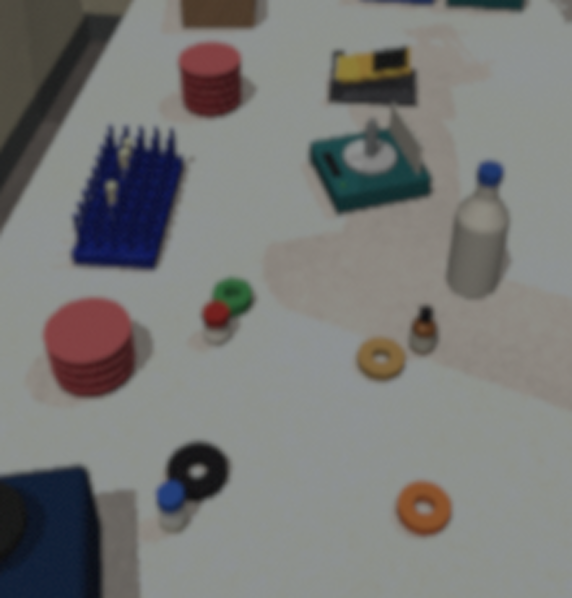

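Top shows (full px): black ring (150,182), vial beside it to the left; green ring (224,179) with pot to its left; brass (202,235) with amber lower right; spare (143,251); spindle (305,222), guard on the near side; pedal (375,220). Side confirms the same layout.

```bash
cat >> h.py <<'E'
from scipy.optimize import least_squares
def tool_T(o=None):
    o=o or ctrl.get_obs(); T=np.eye(4); T[:3,:3]=R.from_rotvec(o["orientation"]).as_matrix(); T[:3,3]=o["ee_pos"]; return T
def ray(n,uv,T=None):
    m=optics.camera_model(n); f=192/np.tan(np.radians(m["fov_y"]/2))
    d=np.array([uv[0]-m["cx"],uv[1]-m["cy"]],float)
    if n=="wrist":
        r=np.hypot(*d); th=r/f; s=np.sin(th)/r if r>1e-9 else 1/f
        v=np.array([d[0]*s,-d[1]*s,-np.cos(th)]); C=T@m["hand_eye"]
    else:
        v=np.array([d[0]/f,-d[1]/f,-1]); C=np.linalg.inv(m["view"])
    v=C[:3,:3]@v; return C[:3,3],v/np.linalg.norm(v)
def onz(n,uv,z,T=None):
    c,v=ray(n,uv,T); return c+v*(z-c[2])/v[2]
def tri(rs):
    A=sum(np.eye(3)-np.outer(v,v) for c,v in rs); b=sum((np.eye(3)-np.outer(v,v))@c for c,v in rs); return np.linalg.solve(A,b)
def proj(n,p,T=None):
    m=optics.camera_model(n); f=192/np.tan(np.radians(m["fov_y"]/2))
    V=np.linalg.inv(T@m["hand_eye"]) if n=="wrist" else m["view"]
    q=(V@np.append(p,1))[:3]; x,y,z=q[0],-q[1],-q[2]; r=np.hypot(x,y)
    k=f*np.arctan2(r,z)/r if n=="wrist" else f/z
    return np.array([m["cx"]+x*k,m["cy"]+y*k])
E
python3 - <<'E'
from h import *
top=lambda u,v:(u/2.5+100,v/2.5+90); side=lambda u,v:(u/2.6+140,v/2.6+110)
P=dict(black=((124,229),(199,471),14),green=((309,222),(234,295),20),brass=((254,363),(381,357),14),spare=((109,404),(425,507),16),
 tip=((525,338),(373,122),99),seat=((512,331),(370,155),41),pad=((698,341),(391,60),40))
for k,(a,b,h) in P.items():
    print(k,tri([ray("top",top(*a)),ray("side",side(*b))]).round(1),onz("top",top(*a),h).round(1),onz("side",side(*b),h).round(1))
for k,a,h in [("vialcap",(75,215),50),("potcap",(264,213),42),("ambercap",(270,398),60),("dA",(216,111),75),("dB",(636,128),60),("spraycap",(362,450),170),("rackTL",(340,65),0),("rackBR",(498,135),0),
 ("hTL",(447,304),35),("hTR",(534,266),35),("hBR",(578,355),35),("hBL",(496,398),35),("pTL",(648,275),12),("pTR",(724,272),12),("pBL",(655,377),12),("pBR",(730,374),12)]:
    print(k,onz("top",top(*a),h).round(0))
E
```

```text
black [627.1 328.8   8.2] [629.1 327.6  14. ] [623.  332.7  14. ]
green [637.1  99.5  13.6] [639.1  99.2  20. ] [632.6 105.9  20. ]
brass [464.2 163.6   9.7] [466.2 163.   14. ] [462.2 167.4  14. ]
spare [412.2 337.9  10.5] [415.2 336.3  16. ] [409.6 341.6  16. ]
tip [ 498.  -157.6   86.8] [ 495.1 -156.1   99. ] [ 499.7 -140.4   99. ]
seat [ 503.5 -147.4   41.9] [ 506.4 -147.5   41. ] [ 500.8 -148.3   41. ]
pad [ 492.1 -365.9   53.3] [ 496.7 -369.7   40. ] [ 488.6 -387.3   40. ]
vialcap [640. 378.  50.]
potcap [646. 152.  42.]
ambercap [424. 137.  60.]
dA [763. 208.  75.]
dB [ 751. -296.   60.]
spraycap [371.  26. 170.]
rackTL [845.  65.   0.]
rackBR [ 756. -135.    0.]
hTL [538. -70.  35.]
hTR [ 586. -175.   35.]
hBR [ 479. -227.   35.]
hBL [ 427. -129.   35.]
pTL [ 579. -318.   12.]
pTR [ 583. -412.   12.]
pBL [ 454. -324.   12.]
pBR [ 458. -415.   12.]
```

```bash
cat >> h.py <<'E'
def plan(p,az=None):
    "tool-frame deltas: mm and units; az = wanted azimuth (deg) of tool y"
    o=ctrl.get_obs(); T=tool_T(o); d=T[:3,:3].T@(np.array(p)-T[:3,3])
    ty=np.degrees(np.arctan2(T[1,1],T[0,1]))
    print("t",round(o["t"],2),"pos",T[:3,3].round(1),"az",round(ty,1),"tilt",np.round(T[:2,2],3),"F",o["ft_force"].round(1),"w",round(o["width"],1),"gf",round(o["grasp_force"],1))
    print("units x y z",(d/40).round(3),"len",np.linalg.norm(d).round(0), "turnz units", None if az is None else round(-((az-ty+90)%180-90)/6,2))
E
python3 -m jog '[[0.81,-0.57,0,0,0,0,1],[0.81,-0.57,0,0,0,0,1],[0.81,-0.57,0,0,0,0,1],[0.81,-0.57,0,0,0,0,1],[0.81,-0.57,0,0,0,0,1],[0.81,-0.57,0,0,0,0,1],[0.81,-0.57,0,0,0,0,1],[0.81,-0.57,0,0,0,0,1],[0.81,-0.57,0,0,0,0,1],[0.81,-0.57,0,0,0,0,1],[0.81,-0.57,0,0,0,0,1],[0.81,-0.57,0,0,0,0,1],[0,0,0,0,0,0,1],[0,0,0,0,0,0,1]]'
python3 - <<'E'
from h import *
plan([503,-148,220],-63)
T=tool_T(); im=optics.get_image("wrist"); cv2.imwrite("pics/w1.png",im[:,:,::-1]); np.save("w1.npy",T)
print(proj("wrist",[503,-148,41],T),proj("wrist",[503,-148,99],T))
E
```

```text
t: 2.8
ee_pos: [502.8, -147.8, 222.7]
orientation: [3.062, 0.701, -0.0]
ft_force: [0.1, 0.2, -0.4]
width: 88.0
grasp_force: 0.0
t 2.8 pos [ 502.8 -147.8  222.7] az -64.2 tilt [-0. -0.] F [ 0.1  0.2 -0.4] w 88.0 gf 0.0
units x y z [0.002 0.007 0.067] len 3.0 turnz units -0.2
[258.72210092 171.82313508] [258.87038057 184.91088718]
```

View pics/w1.png

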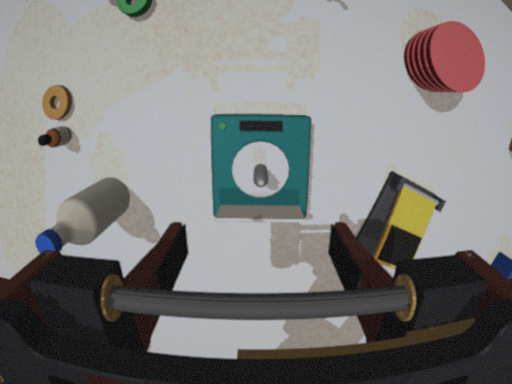

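Wrist view: seat flange centred at (260,169), post tip around (261,183), guard at the bottom (row 210), green LED edge at top; housing well aligned with the tool.

```bash
cat >> h.py <<'E'
def circ(P,r=None):
    P=P[:,:2]; c0=np.append(P.mean(0),np.median(np.hypot(*(P-P.mean(0)).T)))
    s=least_squares(lambda c:np.hypot(P[:,0]-c[0],P[:,1]-c[1])-(r or c[2]),c0,loss="soft_l1",f_scale=0.5)
    return s.x.round(2), round(float(np.sqrt(np.mean(s.fun**2))),2)
E
python3 - <<'E'
from h import *
T=np.load("w1.npy"); im=cv2.imread("pics/w1.png"); g=cv2.GaussianBlur(im.astype(float),(3,3),0)
# flange rim: radial search for edge white->teal (red channel drop)
c0=np.array([260.5,169.]);pts=[]
for a in np.radians(np.arange(0,360,4)):
    rr=np.arange(20,40,.25); u=c0[0]+rr*np.cos(a); v=c0[1]+rr*np.sin(a)
    s=cv2.remap(g[:,:,2].astype(np.float32),u.astype(np.float32)[None],v.astype(np.float32)[None],cv2.INTER_LINEAR)[0]
    d=np.gradient(s); i=d.argmin()
    if d[i]<-1: pts.append((u[i],v[i],np.degrees(a)))
pts=np.array(pts)
ok=(pts[:,2]<40)|(pts[:,2]>140)
for sel in (ok,pts[:,2]>180):
  for z in (41,):
    print(len(pts[sel]),circ(np.array([onz("wrist",p[:2],z,T) for p in pts[sel]])))
# housing top far & side edges for yaw (teal mask)
m=((im[:,:,0].astype(int)-im[:,:,2]>40)&(im[:,:,1].astype(int)-im[:,:,2]>40)).astype(np.uint8)
n,l,st,ce=cv2.connectedComponentsWithStats(m); k=1+st[1:,4].argmax(); print(st[k])
ys,xs=np.where(l==k)
L=[];Rr=[];
for v in range(135,205):
    q=xs[ys==v]; L.append(onz("wrist",(q.min()-.5,v),35,T)[:2]); Rr.append(onz("wrist",(q.max()+.5,v),35,T)[:2])
for E_ in (np.array(L),np.array(Rr)):
    vx,vy,x,y=cv2.fitLine(E_.astype(np.float32),cv2.DIST_HUBER,0,.01,.01).ravel(); print("edge az",np.degrees(np.arctan2(vy,vx)),x,y)
E
```

```text
64 (array([ 506.33, -148.2 ,   33.96]), 0.28)
44 (array([ 506.35, -148.22,   33.95]), 0.28)
[ 212  115   98  101 5418]
edge az 25.554602 472.5417 -100.01295
edge az 25.11627 530.11896 -200.86757
```

Seat measured at (506.3,-148.2), height 41 confirmed by flange radius. On to the black ring.

```bash
python3 -m jog '[[0.615,-0.723,0,0,0,0,1],[0.615,-0.723,0,0,0,0,1],[0.615,-0.723,0,0,0,0,1],[0.615,-0.723,0,0,0,0,1],[0.615,-0.723,0,0,0,0,1],[0.615,-0.723,0,0,0,0,1],[0.615,-0.723,0,0,0,0,1],[0.615,-0.723,0,0,0,0,1],[0.615,-0.723,0,0,0,0,1],[0.615,-0.723,0,0,0,0,1],[0.615,-0.723,0,0,0,0,1],[0.615,-0.723,0,0,0,0,1],[0.615,-0.723,0,0,0,0,1],[0,0,0.4,0,0,-1,1],[0,0,0.4,0,0,-1,1],[0,0,0.4,0,0,-1,1],[0,0,0.4,0,0,-1,1],[0,0,0.2,0,0,-1,1],[0,0,0,0,0,0,1],[0,0,0,0,0,0,1]]'
python3 - <<'E'
from h import *
plan([628,329,150],-34)
T=tool_T(); im=optics.get_image("wrist"); cv2.imwrite("pics/w2.png",im[:,:,::-1]); np.save("w2.npy",T)
print(proj("wrist",[628,329,14],T))
for n in ("ring_black","vial"):
    for d in optics.masks_of(n,"wrist")[:2]: print(n,d["conf"],d["extent"])
E
```

```text
t: 4.85
ee_pos: [628.8, 327.7, 150.8]
orientation: [2.781, 1.46, -0.0]
ft_force: [-0.1, 0.1, 0.6]
width: 88.0
grasp_force: 0.0
t 4.85 pos [628.8 327.7 150.8] az -34.6 tilt [-0. -0.] F [-0.1  0.1  0.6] w 88.0 gf 0.0
units x y z [ 0.017 -0.034  0.02 ] len 2.0 turnz units -0.1
[256.89993997 181.29986816]
ring_black 0.87 [259.4, 179.1, 54.9, 61.2]
ring_black 0.36 [351.9, 320.0, 17.2, 11.3]
vial 0.79 [237.1, 133.5, 27.9, 31.4]
```

View pics/w2.png

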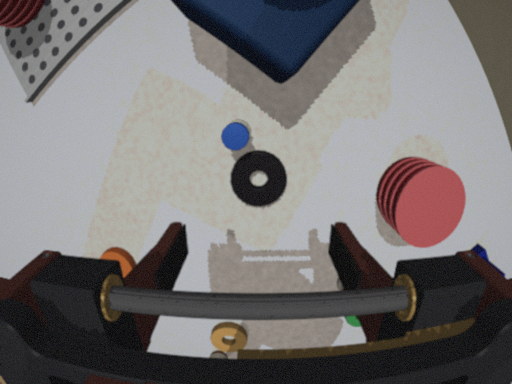

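Black ring at (259,179), vial cap at (236,135) above it, clear of both finger lines; an unlisted blue box corner at (285,80).

```bash
cat >> h.py <<'E'
def edge(im,c0,r0,r1,ch,sign,arc=(0,360),thr=3):
    "radial edge points round c0; ch = weights on BGR; sign -1: value falls outward"
    g=cv2.GaussianBlur((im.astype(np.float32)@np.array(ch,np.float32)),(3,3),0); pts=[]
    for a in np.radians(np.arange(arc[0],arc[1],4)):
        rr=np.arange(r0,r1,.25); u=(c0[0]+rr*np.cos(a)).astype(np.float32); v=(c0[1]+rr*np.sin(a)).astype(np.float32)
        s=cv2.remap(g,u[None],v[None],cv2.INTER_LINEAR)[0]; d=sign*np.gradient(s); i=d.argmax()
        if d[i]>thr: pts.append((u[i],v[i]))
    return np.array(pts)
E
python3 - <<'E'
from h import *
T=np.load("w2.npy"); im=cv2.imread("pics/w2.png")
print("box",tri([ray("top",(68/2.5+100,168/2.5+90)),ray("wrist",(287,80),T)]).round(0))
c=(259,179)
o=edge(im,c,20,40,[.3,.4,.3],1); i=edge(im,c,3,15,[.3,.4,.3],-1)
for z in (0,7,14):
    print(z,"outer",circ(np.array([onz("wrist",p,z,T) for p in o])),"bore",circ(np.array([onz("wrist",p,z,T) for p in i])))
v=onz("wrist",(236,135),50,T); print("vial",v)
E
```

```text
box [708. 399.  17.]
0 outer (array([628.71, 327.29,  30.99]), 0.53) bore (array([629.12, 328.17,   8.94]), 0.48)
7 outer (array([629.72, 328.78,  30.3 ]), 0.52) bore (array([630.12, 329.64,   8.74]), 0.47)
14 outer (array([630.72, 330.26,  29.61]), 0.51) bore (array([631.11, 331.11,   8.54]), 0.46)
vial [642.37183426 382.32108024  50.        ]
```

```bash
python3 -m jog '[[0.085,0,0.7,0,0,0,1],[0,0,0.8,0,0,0,1],[0,0,0.8,0,0,0,1],[0,0,0.7,0,0,0,1],[0,0,0.3,0,0,0,1],[0,0,0.2,0,0,0,1],[0,0,0.17,0,0,0,1],[0,0,0,0,0,0,1],[0,0,0,0,0,0,0.5],[0,0,0,0,0,0,0.5],[0,0,0,0,0,0,0.5],[0,0,0,0,0,0,0.5],[0,0,0,0,0,0,0.5],[0,0,0,0,0,0,0.5]]'
python3 - <<'E'
from h import *
plan([506.3,-148.2,160],-64.6)
E
```

```text
t: 6.4
ee_pos: [630.4, 331.9, 4.5]
orientation: [2.778, 1.467, 0.001]
ft_force: [-0.5, -0.3, 5.3]
width: 59.4
grasp_force: 30.0
t 6.4 pos [630.4 331.9   4.5] az -34.3 tilt [0.001 0.   ] F [-0.5 -0.3  5.3] w 59.4 gf 30.0
units x y z [-11.659   4.211  -3.894] len 520.0 turnz units 5.04
```

```bash
python3 -m jog '[[0,0,-0.3,0,0,0,0.5],[0,0,-0.8,0,0,0,0.5],[0,0,-0.8,0,0,1,0.5],[0,0,-0.8,0,0,1,0.5],[0,0,-0.8,0,0,1,0.5],[0,0,-0.4,0,0,1,0.5],[0,0,0,0,0,1,0.5],[0,0,0,0,0,0,0.5]]'
python3 -m jog '[[-0.61,0.73,0,0,0,0,0.5],[-0.61,0.73,0,0,0,0,0.5],[-0.61,0.73,0,0,0,0,0.5],[-0.61,0.73,0,0,0,0,0.5],[-0.61,0.73,0,0,0,0,0.5],[-0.61,0.73,0,0,0,0,0.5],[-0.61,0.73,0,0,0,0,0.5],[-0.61,0.73,0,0,0,0,0.5],[-0.61,0.73,0,0,0,0,0.5],[-0.61,0.73,0,0,0,0,0.5],[-0.61,0.73,0,0,0,0,0.5],[-0.61,0.73,0,0,0,0,0.5],[-0.5,0.6,0,0,0,0,0.5],[0,0,0,0,0,0,0.5],[0,0,0,0,0,0,0.5]]'
python3 - <<'E'
from h import *
plan([506.3,-148.2,120],-64.6)
T=tool_T(); im=optics.get_image("wrist"); cv2.imwrite("pics/w3.png",im[:,:,::-1]); np.save("w3.npy",T)
cv2.imwrite("pics/w3c.png",cv2.resize(im[100:260,160:360,::-1],None,fx=3,fy=3,interpolation=cv2.INTER_CUBIC))
E
```

```text
t: 7.2
ee_pos: [630.2, 331.9, 161.3]
orientation: [-3.063, -0.696, -0.002]
ft_force: [0.1, -0.2, -0.9]
width: 59.6
grasp_force: 30.0
t: 8.7
ee_pos: [509.7, -141.4, 159.6]
orientation: [-3.063, -0.698, 0.001]
ft_force: [-0.3, 0.2, -0.0]
width: 59.3
grasp_force: 30.0
t 8.7 pos [ 509.7 -141.4  159.6] az -64.3 tilt [-0.001  0.001] F [-0.3  0.2 -0. ] w 59.3 gf 30.0
units x y z [-0.15   0.116  0.99 ] len 40.0 turnz units 0.04
```

View pics/w3c.png

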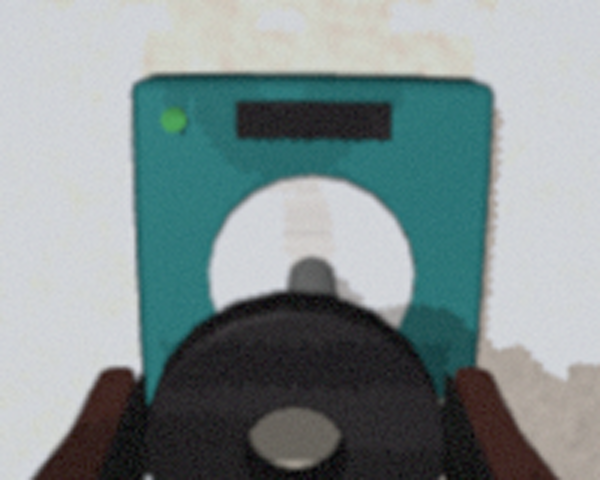

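Ring held level between the fingers, bore at about full px (258,246); flange and post visible behind (post top around (264,190)). Measuring the held ring's offset and the seat again.

Run:
```python
from h import *
T=np.load("w3.npy"); im=cv2.imread("pics/w3.png")
c=(258.3,245.5)
i=edge(im,c,4,20,[.3,.4,.3],-1)
loc=lambda ps,z:np.array([(np.linalg.inv(T)@np.append(onz("wrist",p,z,T),1))[:3] for p in ps])
for z in (155,169): print(z,"bore in tool",circ(loc(i,z)))
o=edge(im,c,30,60,[.3,.4,.3],1,(-150,-30),5); print("outer in tool z169",len(o),circ(loc(o,169.1)),circ(loc(o,169.1),30))
f=edge(im,(264,192),25,45,[0,0,1],-1,(-190,0),3); P=np.array([onz("wrist",p,41,T) for p in f]); print("seat",len(f),circ(P),circ(P,34))
```

```text
155 bore in tool (array([-6.38, -0.77,  7.79]), 0.77)
169 bore in tool (array([ 0.83, -0.77,  7.14]), 0.7)
outer in tool z169 26 (array([ 3.25, -0.72, 27.45]), 2.38) (array([ 0.45, -0.29, 12.74]), 2.41)
seat 48 (array([ 506.46, -148.01,   33.75]), 0.21) (array([ 506.19, -148.18,   24.74]), 0.24)
```

Run:
```python
from h import *
T=np.load("w3.npy"); im=cv2.imread("pics/w3.png")
loc=lambda ps,z:np.array([(np.linalg.inv(T)@np.append(onz("wrist",p,z,T),1))[:3] for p in ps])
c=(258.3,245.5)
def fit(P,r):
    s=least_squares(lambda q:np.hypot(P[:,0]-q[0],P[:,1]-q[1])-r,P.mean(0)[:2]-[r/2,0],loss="soft_l1",f_scale=.5); return s.x.round(2),np.abs(s.fun).mean().round(2)
i=edge(im,c,4,20,[.3,.4,.3],-1,(-150,-30)); print("bore top",len(i),fit(loc(i,169.1),9.5))
i=edge(im,c,4,20,[.3,.4,.3],-1,(30,150)); print("bore bottom",len(i),fit(loc(i,155.1)-[0,0,0],9.5), loc(i,155.1)[:,0].min())
o=edge(im,c,35,62,[.3,.4,.3],1,(-140,-40),2); L=loc(o,169.1); print(fit(L,30)); 
print("housing y mid / post:", np.linalg.inv(T)@[506.46,-148.01,41,1])
```

```text
bore top 30 (array([-2.09, -0.68]), np.float64(0.12))
bore bottom 30 (array([-21.72,   0.44]), np.float64(1.2)) -13.574117313895613
(array([ 0.32, -0.5 ]), np.float64(1.18))
housing y mid / post: [ -5.72486054   4.62006846 118.6182885    1.        ]
```

```bash
python3 -m jog '[[-0.103,0.136,0,0,0,0,0.5],[0,0,0.4,0,0,0,0.5],[0,0,0.5,0,0,0,0.5],[0,0,0.4,0,0,0,0.5],[0,0,0.2,0,0,0,0.5],[0,0,0.15,0,0,0,0.5],[0,0,0.1,0,0,0,0.5],[0,0,0.05,0,0,0,0.5],[0,0,0,0,0,0,0.5],[0,0,0,0,0,0,0.5]]'
python3 - <<'E'
from h import *
plan([506.3,-148.2,45.5],-64.6)
T=tool_T(); im=optics.get_image("wrist"); cv2.imwrite("pics/w4.png",im[:,:,::-1]); np.save("w4.npy",T)
cv2.imwrite("pics/w4c.png",cv2.resize(im[130:290,160:360,::-1],None,fx=3,fy=3,interpolation=cv2.INTER_CUBIC))
E
```

```text
t: 9.75
ee_pos: [509.1, -147.9, 88.3]
orientation: [3.063, 0.698, 0.001]
ft_force: [0.1, -0.2, -1.0]
width: 59.2
grasp_force: 30.0
t 9.75 pos [ 509.1 -147.9   88.3] az -64.3 tilt [ 0.001 -0.   ] F [ 0.1 -0.2 -1. ] w 59.2 gf 30.0
units x y z [-0.067 -0.025  1.069] len 43.0 turnz units 0.04
```

View pics/w4c.png

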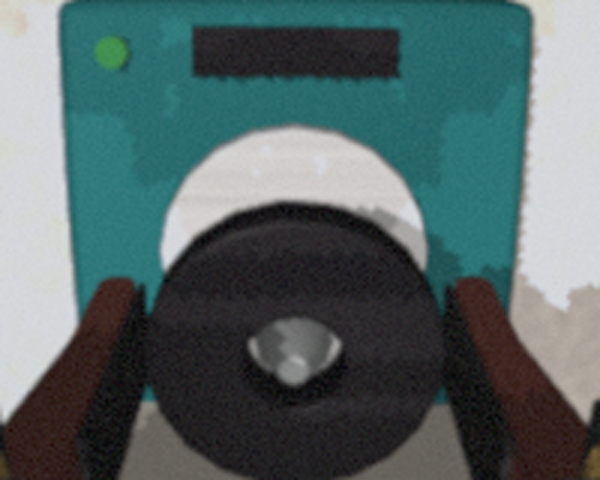

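Post pokes through the bore, laterally centred (tip (292,370) in crop), no side force. Lowering slowly.

```bash
python3 -m jog '[[0,0,0.15,0,0,0,0.5],[0,0,0.15,0,0,0,0.5],[0,0,0.15,0,0,0,0.5],[0,0,0.15,0,0,0,0.5],[0,0,0.15,0,0,0,0.5],[0,0,0.1,0,0,0,0.5],[0,0,0,0,0,0,0.5]]'; python3 -m jog '[[0,0,0.1,0,0,0,0.5],[0,0,0.08,0,0,0,0.5],[0,0,0,0,0,0,0.5],[0,0,0,0,0,0,0.5]]'
```

```text
t: 10.5
ee_pos: [508.4, -147.7, 53.1]
orientation: [-3.063, -0.697, 0.002]
ft_force: [0.3, 1.0, -0.0]
width: 59.4
grasp_force: 30.0
t: 10.9
ee_pos: [508.8, -147.8, 46.6]
orientation: [-3.063, -0.698, 0.0]
ft_force: [0.2, -0.0, -0.5]
width: 59.7
grasp_force: 30.0
```

```bash
python3 -m jog '[[0,0,0.03,0,0,0,0.5],[0,0,0,0,0,0,0.5],[0,0,0,0,0,0,0.5]]'; python3 -m jog '[[0,0,0.02,0,0,0,0.5],[0,0,0,0,0,0,0.5],[0,0,0,0,0,0,0.5]]'
```

```text
t: 11.2
ee_pos: [508.8, -147.8, 45.5]
orientation: [3.063, 0.697, 0.0]
ft_force: [-0.7, -0.3, -0.2]
width: 59.5
grasp_force: 30.0
t: 11.5
ee_pos: [508.8, -147.8, 45.4]
orientation: [3.063, 0.698, 0.0]
ft_force: [-2.5, 1.9, 8.8]
width: 59.7
grasp_force: 30.0
```

```bash
python3 -m jog '[[0,0,0,0,0,0,0.8],[0,0,0,0,0,0,1],[0,0,0,0,0,0,1],[0,0,0,0,0,0,1],[0,0,-0.3,0,0,0,1],[0,0,-0.7,0,0,0,1],[0,0,-0.9,0,0,0,1],[0,0,-0.8,0,0,0,1],[0.79,-0.59,0,0,0,0,1],[0.79,-0.59,0,0,0,0,1],[0.79,-0.59,0,0,0,0,1],[0.79,-0.59,0,0,0,0,1],[0.79,-0.59,0,0,0,-1,1],[0.79,-0.59,0,0,0,0,1]]'
python3 - <<'E'
from h import *
plan([638,99.5,150],-34)
E
```

```text
t: 12.9
ee_pos: [615.6, 65.1, 153.7]
orientation: [3.021, 0.861, 0.002]
ft_force: [1.2, 0.4, 0.5]
width: 87.3
grasp_force: 0.0
t 12.9 pos [615.6  65.1 153.7] az -58.2 tilt [0.001 0.   ] F [1.2 0.4 0.5] w 87.3 gf 0.0
units x y z [ 0.93  -0.436  0.092] len 41.0 turnz units -4.03
```

```bash
python3 -m jog '[[0.93,-0.436,0.09,0,0,0,1],[0,0,0,0,0,-1,1],[0,0,0,0,0,-1,1],[0,0,0,0,0,-1,1],[0,0,0,0,0,-1,1],[0,0,0,0,0,0,1],[0,0,0,0,0,0,1]]'
python3 - <<'E'
from h import *
plan([638,99.5,150],-34)
T=tool_T(); im=optics.get_image("wrist"); cv2.imwrite("pics/w5.png",im[:,:,::-1]); np.save("w5.npy",T)
for n in ("ring_green","pot"):
    for d in optics.masks_of(n,"wrist")[:2]: print(n,d["conf"],d["extent"])
E
```

```text
t: 13.6
ee_pos: [637.2, 98.0, 149.6]
orientation: [2.78, 1.463, 0.001]
ft_force: [0.5, -0.2, -0.1]
width: 87.6
grasp_force: 0.0
t 13.6 pos [637.2  98.  149.6] az -34.5 tilt [0. 0.] F [ 0.5 -0.2 -0.1] w 87.6 gf 0.0
units x y z [ 0.042 -0.005 -0.009] len 2.0 turnz units -0.08
ring_green 0.79 [259.4, 179.0, 45.6, 50.0]
pot 0.84 [233.8, 135.4, 31.4, 33.1]
```

View pics/w5.png

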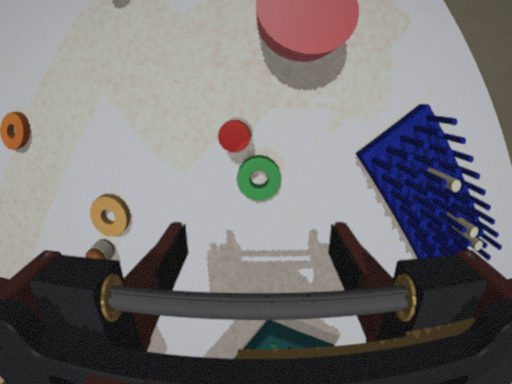

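Green ring at (259,178), pot cap at (235,135) clear of the finger lines, rack to the right below the gripper body.

Run:
```python
from h import *
T=np.load("w5.npy"); im=cv2.imread("pics/w5.png")
c=(259,178); ch=[-.5,1,-.5]
o=edge(im,c,14,32,ch,-1); i=edge(im,c,3,14,ch,1)
for z in (0,10,20):
    print(z,"outer",circ(np.array([onz("wrist",p,z,T) for p in o])),"bore",circ(np.array([onz("wrist",p,z,T) for p in i])))
plan([638,99.5,8],-34)
```

```text
0 outer (array([637.94,  98.13,  23.94]), 0.55) bore (array([637.79,  98.06,   9.93]), 0.3)
10 outer (array([639.35, 100.24,  23.17]), 0.54) bore (array([639.2 , 100.18,   9.61]), 0.29)
20 outer (array([640.76, 102.36,  22.4 ]), 0.52) bore (array([640.62, 102.31,   9.3 ]), 0.28)
t 13.75 pos [637.2  97.9 149.3] az -34.4 tilt [0. 0.] F [0.9 0.4 0.1] w 87.8 gf 0.0
units x y z [ 0.043 -0.006  3.533] len 141.0 turnz units -0.07
```

```bash
python3 -m jog '[[0.07,0.01,0.7,0,0,0,1],[0,0,0.8,0,0,0,1],[0,0,0.8,0,0,0,1],[0,0,0.7,0,0,0,1],[0,0,0.3,0,0,0,1],[0,0,0.2,0,0,0,1],[0,0,0.03,0,0,0,1],[0,0,0,0,0,0,1],[0,0,0,0,0,0,1]]'
python3 - <<'E'
from h import *
plan([639.3,100.2,8],-34)
E
```

```text
t: 14.65
ee_pos: [640.1, 100.2, 9.3]
orientation: [2.778, 1.466, 0.003]
ft_force: [-0.4, -0.4, -0.5]
width: 87.9
grasp_force: 0.0
t 14.65 pos [640.1 100.2   9.3] az -34.3 tilt [0.002 0.   ] F [-0.4 -0.4 -0.5] w 87.9 gf 0.0
units x y z [-0.011 -0.016  0.031] len 1.0 turnz units -0.06
```

```bash
python3 -m jog '[[0,0,0.03,0,0,0,0.7],[0,0,0,0,0,0,0.35],[0,0,0,0,0,0,0.35],[0,0,0,0,0,0,0.35],[0,0,0,0,0,0,0.35],[0,0,0,0,0,0,0.35],[0,0,0,0,0,0,0.35],[0,0,0,0,0,0,0.35]]'; python3 -m jog '[[0,0,-0.3,0,0,0,0.35],[0,0,-0.8,0,0,0,0.35],[0,0,-0.8,0,0,1,0.35],[0,0,-0.8,0,0,1,0.35],[0,0,-0.8,0,0,1,0.35],[0,0,-0.3,0,0,1,0.35],[0,0,0,0,0,1,0.35],[0,0,0,0,0,0,0.35],[0,0,0,0,0,0,0.35]]'
python3 - <<'E'
from h import *
plan([508.5,-147.8,160],-64.6)
E
```

```text
t: 15.45
ee_pos: [639.1, 100.1, 6.7]
orientation: [2.778, 1.467, 0.0]
ft_force: [-0.5, 0.4, 0.8]
width: 45.2
grasp_force: 30.0
t: 16.35
ee_pos: [638.8, 100.1, 159.0]
orientation: [-3.062, -0.702, 0.0]
ft_force: [-0.1, 0.2, -1.2]
width: 45.5
grasp_force: 30.0
t 16.35 pos [638.8 100.1 159. ] az -64.2 tilt [-0.  0.] F [-0.1  0.2 -1.2] w 45.5 gf 30.0
units x y z [-5.631  4.159 -0.026] len 280.0 turnz units 0.07
```

```bash
python3 -m jog '[[-0.7,0.52,0,0,0,0,0.35],[-0.7,0.52,0,0,0,0,0.35],[-0.7,0.52,0,0,0,0,0.35],[-0.7,0.52,0,0,0,0,0.35],[-0.7,0.52,0,0,0,0,0.35],[-0.7,0.52,0,0,0,0,0.35],[-0.7,0.52,0,0,0,0,0.35],[-0.7,0.52,0,0,0,0,0.35],[0,0,0,0,0,0,0.35],[0,0,0,0,0,0,0.35],[0,0,0,0,0,0,0.35]]'
python3 - <<'E'
from h import *
plan([508.5,-147.8,160],-64.6)
T=tool_T(); im=optics.get_image("wrist"); cv2.imwrite("pics/w6.png",im[:,:,::-1]); np.save("w6.npy",T)
loc=lambda ps,z:np.array([(np.linalg.inv(T)@np.append(onz("wrist",p,z,T),1))[:3] for p in ps])
def fit(P,r):
    s=least_squares(lambda q:np.hypot(P[:,0]-q[0],P[:,1]-q[1])-r,P.mean(0)[:2]-[r/2,0],loss="soft_l1",f_scale=.5); return s.x.round(2),np.abs(s.fun).mean().round(2)
im=im[:,:,::-1].copy(); zt=T[2,3]-6.7+20
c=proj("wrist",T[:3,3]+[0,0,13],T); print(c)
o=edge(im,c,22,55,[-.5,1,-.5],-1,(-150,-30),3); print("outer top",len(o),fit(loc(o,zt),23))
i=edge(im,c-[0,2],3,20,[-.5,1,-.5],1,(-150,-30),3); print("bore top",len(i),fit(loc(i,zt),9.5))
cv2.imwrite("pics/w6c.png",cv2.resize(im[130:290,160:360],None,fx=3,fy=3,interpolation=cv2.INTER_CUBIC))
E
```

```text
t: 17.45
ee_pos: [509.6, -146.3, 158.5]
orientation: [-3.062, -0.699, 0.0]
ft_force: [-0.0, 0.9, -0.9]
width: 45.5
grasp_force: 30.0
t 17.45 pos [ 509.6 -146.3  158.5] az -64.3 tilt [-0.  0.] F [-0.   0.9 -0.9] w 45.5 gf 30.0
units x y z [-0.041  0.022 -0.036] len 2.0 turnz units 0.05
[259.09111836 249.90441886]
outer top 23 (array([ 5.56, -5.05]), np.float64(1.26))
bore top 30 (array([ 1.73, -0.86]), np.float64(0.1))
```

View pics/w6c.png

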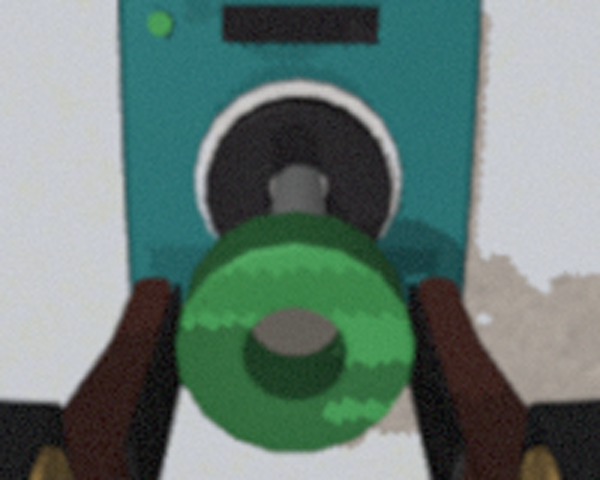

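Black ring is seated on the flange; green ring is held square, bore rim ellipse centred at crop (295,353).

Run:
```python
from h import *
T=np.load("w6.npy"); zt=T[2,3]+13.3; Ti=np.linalg.inv(T)
for p in [(295,353),(295,309),(295,398),(244,353),(346,353),(295,452),(176,345),(414,345)]: print(p,(Ti@np.append(onz("wrist",(p[0]/3+160,p[1]/3+130),zt,T),1))[:2].round(2))
T3=np.load("w3.npy"); print("black bore ellipse", (np.linalg.inv(T3)@np.append(onz("wrist",(258.3,247.5),169,T3),1))[:2])
print("black now in world", onz("wrist",(300/3+160,175/3+130),55,T), Ti@np.array([508.5,-147.8,0,1]))
```

```text
(295, 353) [ 1.59 -0.44]
(295, 309) [10.73 -0.45]
(295, 398) [-8.25 -0.42]
(244, 353) [  1.54 -10.  ]
(346, 353) [1.56 9.13]
(295, 452) [-20.86  -0.4 ]
(176, 345) [  3.06 -22.78]
(414, 345) [ 3.11 21.91]
black bore ellipse [-0.34764555 -0.44701213]
black now in world [ 512.26822012 -146.35019904   55.        ] [ -1.62616579   0.93212321 158.54357125   1.        ]
```

```bash
python3 -m jog '[[-0.125,0.02,0,0,0,0,0.35],[0,0,0.4,0,0,0,0.35],[0,0,0.5,0,0,0,0.35],[0,0,0.3,0,0,0,0.35],[0,0,0.15,0,0,0,0.35],[0,0,0.15,0,0,0,0.35],[0,0,0.1,0,0,0,0.35],[0,0,0.06,0,0,0,0.35],[0,0,0,0,0,0,0.35],[0,0,0,0,0,0,0.35]]'
python3 - <<'E'
from h import *
plan([506.4,-148.1,61.7],-64.6)
T=tool_T(); im=optics.get_image("wrist"); cv2.imwrite("pics/w7.png",im[:,:,::-1]); np.save("w7.npy",T)
cv2.imwrite("pics/w7c.png",cv2.resize(im[160:290,160:360,::-1],None,fx=3,fy=3,interpolation=cv2.INTER_CUBIC))
E
```

```text
t: 18.5
ee_pos: [505.3, -149.9, 92.5]
orientation: [3.063, 0.697, 0.001]
ft_force: [-0.2, -0.3, -1.3]
width: 45.2
grasp_force: 30.0
t 18.5 pos [ 505.3 -149.9   92.5] az -64.3 tilt [ 0. -0.] F [-0.2 -0.3 -1.3] w 45.2 gf 30.0
units x y z [ 0.045 -0.028  0.771] len 31.0 turnz units 0.04
```

View pics/w7c.png

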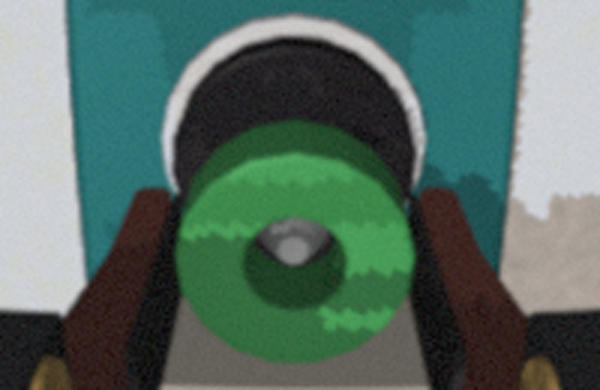

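```bash
python3 - <<'E'
from h import *
T=np.load("w7.npy"); Ti=np.linalg.inv(T)
f=lambda p,z:(Ti@np.append(onz("wrist",(p[0]/3+160,p[1]/3+160),z,T),1))[:2].round(2)
print("tip",f((293,247),99),"bore",f((295,263),105.8))
E
python3 -m jog '[[0,0,0.1,0,0,0,0.35],[0,0,0.1,0,0,0,0.35],[0,0,0,0,0,0,0.35],[0,0,0,0,0,0,0.35]]'
```

```text
tip [ 1.54 -0.82] bore [ 1.57 -0.44]
t: 18.95
ee_pos: [504.9, -149.7, 84.0]
orientation: [-3.063, -0.697, 0.001]
ft_force: [-0.1, -0.1, -0.4]
width: 45.0
grasp_force: 30.0
```

Centred and force-free. Continue down to z ≈ 61.7.

```bash
python3 -m jog '[[0,0,0.12,0,0,0,0.35],[0,0,0.12,0,0,0,0.35],[0,0,0.12,0,0,0,0.35],[0,0,0.12,0,0,0,0.35],[0,0,0.04,0,0,0,0.35],[0,0,0,0,0,0,0.35],[0,0,0,0,0,0,0.35]]';python3 -m jog '[[0,0,0.03,0,0,0,0.35],[0,0,0,0,0,0,0.35],[0,0,0,0,0,0,0.35]]'
```

```text
t: 19.65
ee_pos: [505.1, -149.8, 63.5]
orientation: [3.063, 0.698, 0.0]
ft_force: [-0.4, 1.3, -0.8]
width: 45.3
grasp_force: 30.0
t: 19.95
ee_pos: [505.1, -149.8, 62.4]
orientation: [3.063, 0.698, 0.0]
ft_force: [-0.3, -0.1, -0.3]
width: 45.5
grasp_force: 30.0
```

```bash
python3 -m jog '[[0,0,0.02,0,0,0,0.35],[0,0,0,0,0,0,0.35],[0,0,0,0,0,0,0.35]]';python3 -m jog '[[0,0,0.02,0,0,0,0.35],[0,0,0,0,0,0,0.35],[0,0,0,0,0,0,0.35]]'
```

```text
t: 20.25
ee_pos: [505.2, -149.8, 61.6]
orientation: [3.063, 0.697, 0.0]
ft_force: [-0.2, -1.4, 3.2]
width: 45.4
grasp_force: 30.0
t: 20.55
ee_pos: [505.2, -149.8, 61.6]
orientation: [3.063, 0.698, 0.001]
ft_force: [-2.1, 0.9, 11.3]
width: 45.5
grasp_force: 30.0
```

```bash
python3 -m jog '[[0,0,0,0,0,0,0.6],[0,0,0,0,0,0,1],[0,0,0,0,0,0,1],[0,0,0,0,0,0,1],[0,0,-0.3,0,0,0,1],[0,0,-0.7,0,0,0,1],[0,0,-0.7,0,0,0,1],[0,0,-0.6,0,0,0,1],[0.57,-0.83,0,0,0,0,1],[0.57,-0.83,0,0,0,0,1],[0.57,-0.83,0,0,0,0,1],[0.57,-0.83,0,0,0,0,1],[0.04,-0.83,0,0,0,0,1],[0.04,-0.83,0,0,0,0,1],[0.04,-0.83,0,0,0,0,1],[0.04,-0.83,0,0,0,0,1],[0.04,-0.83,0,0,0,0,1],[0,0,0,0,0,0,1],[0,0,0,0,0,0,1]]'
python3 - <<'E'
from h import *
plan([464,164,4.5],-64.6)
T=tool_T(); im=optics.get_image("wrist"); cv2.imwrite("pics/w8.png",im[:,:,::-1]); np.save("w8.npy",T); im=im[:,:,::-1].copy()
D=optics.masks_of("ring_brass","wrist")
for n in ("ring_brass","amber"):
    for d in optics.masks_of(n,"wrist")[:2]: print(n,d["conf"],d["extent"])
c=D[0]["extent"][:2]; ch=[-1,.5,.5]
o=edge(im,c,14,36,ch,-1); i=edge(im,c,3,14,ch,1)
for z in (0,7,14):
    print(z,"outer",circ(np.array([onz("wrist",p,z,T) for p in o])),"bore",circ(np.array([onz("wrist",p,z,T) for p in i])))
E
```

```text
t: 22.45
ee_pos: [465.1, 162.9, 153.3]
orientation: [3.062, 0.701, 0.001]
ft_force: [0.0, -0.0, 0.3]
width: 87.6
grasp_force: 0.0
t 22.45 pos [465.1 162.9 153.3] az -64.2 tilt [0.001 0.   ] F [ 0.  -0.   0.3] w 87.6 gf 0.0
units x y z [-0.016 -0.037  3.72 ] len 149.0 turnz units 0.06
ring_brass 0.59 [258.3, 179.3, 52.2, 44.6]
amber 0.8 [264.1, 231.6, 28.1, 38.9]
0 outer (array([463.88, 163.84,  26.52]), 0.29) bore (array([463.97, 163.93,   9.68]), 0.41)
7 outer (array([465.48, 164.6 ,  25.93]), 0.29) bore (array([465.57, 164.69,   9.46]), 0.4)
14 outer (array([467.09, 165.36,  25.34]), 0.28) bore (array([467.18, 165.45,   9.25]), 0.39)
```

View pics/w8.png

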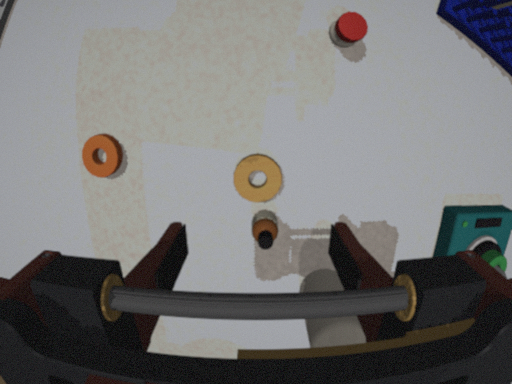

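Brass ring at (258,178), amber at (264,232) behind it, finger lines clear; spray at (330,300) well aside.

```bash
python3 -m jog '[[0.02,-0.034,0.7,0,0,0,1],[0,0,0.8,0,0,0,1],[0,0,0.8,0,0,0,1],[0,0,0.7,0,0,0,1],[0,0,0.4,0,0,0,1],[0,0,0.2,0,0,0,1],[0,0,0.1,0,0,0,1],[0,0,0.02,0,0,0,1],[0,0,0,0,0,0,1],[0,0,0,0,0,0,0.7],[0,0,0,0,0,0,0.4],[0,0,0,0,0,0,0.4],[0,0,0,0,0,0,0.4],[0,0,0,0,0,0,0.4],[0,0,0,0,0,0,0.4]]'
```

```text
t: 24.15
ee_pos: [465.3, 164.1, 4.0]
orientation: [3.063, 0.698, 0.0]
ft_force: [-0.2, 0.0, 2.2]
width: 50.8
grasp_force: 30.0
```

```bash
python3 -m jog '[[0,0,-0.3,0,0,0,0.4],[0,0,-0.8,0,0,0,0.4],[0,0,-0.9,0,0,0,0.4],[0,0,-0.9,0,0,0,0.4],[0,0,-0.8,0,0,0,0.4],[0,0,-0.25,0,0,0,0.4],[-0.04,0.83,0,0,0,0,0.4],[-0.04,0.83,0,0,0,0,0.4],[-0.04,0.83,0,0,0,0,0.4],[-0.04,0.83,0,0,0,0,0.4],[-0.04,0.83,0,0,0,0,0.4],[-0.55,0.81,0,0,0,0,0.4],[-0.55,0.81,0,0,0,0,0.4],[-0.55,0.81,0,0,0,0,0.4],[-0.55,0.81,0,0,0,0,0.4],[0,0,0,0,0,0,0.4],[0,0,0,0,0,0,0.4],[0,0,0,0,0,0,0.4]]'
python3 - <<'E'
from h import *
plan([506.4,-148.1,160],-64.6)
T=tool_T(); im=optics.get_image("wrist"); cv2.imwrite("pics/w9.png",im[:,:,::-1]); np.save("w9.npy",T)
cv2.imwrite("pics/w9c.png",cv2.resize(im[130:290,160:360,::-1],None,fx=3,fy=3,interpolation=cv2.INTER_CUBIC))
E
```

```text
t: 25.95
ee_pos: [506.3, -143.1, 161.4]
orientation: [-3.062, -0.698, 0.001]
ft_force: [-0.3, -0.0, -0.9]
width: 51.1
grasp_force: 30.0
t 25.95 pos [ 506.3 -143.1  161.4] az -64.3 tilt [-0.001  0.001] F [-0.3 -0.  -0.9] w 51.1 gf 30.0
units x y z [-0.053  0.114  0.035] len 5.0 turnz units 0.05
```

View pics/w9c.png

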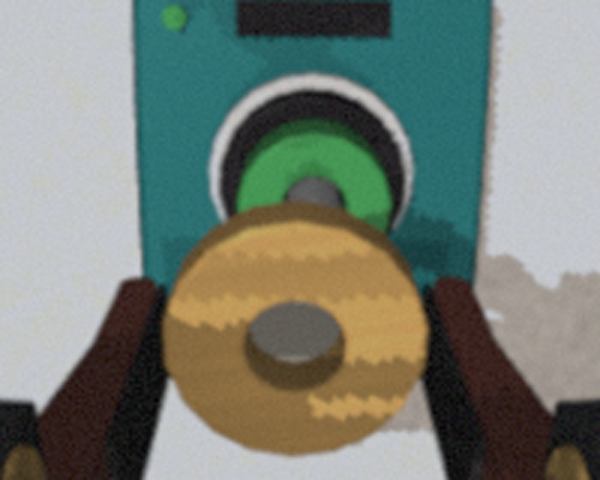

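Black and green rings stacked on the seat; the brass ring's bore ellipse centres at crop (295,345). That makes 11 views, one over the limit of 10, so no more pictures: numbers only from here.

Run:
```python
from h import *
T=np.load("w9.npy"); Ti=np.linalg.inv(T)
f=lambda p,z:(Ti@np.append(onz("wrist",(p[0]/3+160,p[1]/3+130),z,T),1))[:2].round(2)
for p in [(295,345.5),(295,302),(295,389),(245,345),(345,345)]: print(p,f(p,171.4))
print("seat in tool",(Ti@np.array([506.4,-148.1,41,1]))[:2])
```

```text
(295, 345.5) [ 1.5  -0.43]
(295, 302) [10.66 -0.45]
(295, 389) [-8.13 -0.42]
(245, 345) [ 1.56 -9.98]
(345, 345) [1.58 9.12]
seat in tool [-2.02377945  4.65649736]
```

```bash
python3 -m jog '[[-0.088,0.131,0,0,0,0,0.4],[0,0,0.4,0,0,0,0.4],[0,0,0.5,0,0,0,0.4],[0,0,0.3,0,0,0,0.4],[0,0,0.15,0,0,0,0.4],[0,0,0.1,0,0,0,0.4],[0,0,0.1,0,0,0,0.4],[0,0,0.05,0,0,0,0.4],[0,0,0,0,0,0,0.4],[0,0,0,0,0,0,0.4]]'
python3 -m jog '[[0,0,0.1,0,0,0,0.4],[0,0,0.1,0,0,0,0.4],[0,0,0.1,0,0,0,0.4],[0,0,0.08,0,0,0,0.4],[0,0,0,0,0,0,0.4],[0,0,0,0,0,0,0.4]]'
```

```text
t: 27.0
ee_pos: [506.0, -150.3, 98.2]
orientation: [3.063, 0.697, 0.001]
ft_force: [-0.1, -0.0, -1.8]
width: 50.9
grasp_force: 30.0
t: 27.6
ee_pos: [505.7, -150.2, 82.5]
orientation: [-3.063, -0.698, 0.0]
ft_force: [0.7, -0.1, -1.0]
width: 50.9
grasp_force: 30.0
```

```bash
python3 -m jog '[[0,0,0.05,0,0,0,0.4],[0,0,0.02,0,0,0,0.4],[0,0,0,0,0,0,0.4],[0,0,0,0,0,0,0.4]]';python3 -m jog '[[0,0,0.02,0,0,0,0.4],[0,0,0,0,0,0,0.4],[0,0,0,0,0,0,0.4]]'
```

```text
t: 28.0
ee_pos: [505.8, -150.2, 79.9]
orientation: [3.063, 0.698, 0.0]
ft_force: [-0.2, 0.5, -1.0]
width: 50.9
grasp_force: 30.0
t: 28.3
ee_pos: [505.8, -150.2, 79.1]
orientation: [-3.063, -0.698, 0.0]
ft_force: [-0.3, 0.1, 0.1]
width: 51.3
grasp_force: 30.0
```

```bash
python3 -m jog '[[0,0,0.02,0,0,0,0.4],[0,0,0,0,0,0,0.4],[0,0,0,0,0,0,0.4]]'
```

```text
t: 28.6
ee_pos: [505.9, -150.2, 79.0]
orientation: [3.063, 0.698, 0.0]
ft_force: [-2.4, 0.6, 6.9]
width: 50.7
grasp_force: 30.0
```

Brass home at z 79.0 with contact. Release, lift, verify the stack numerically, then go over the pedal.

```bash
python3 -m jog '[[0,0,0,0,0,0,0.6],[0,0,0,0,0,0,1],[0,0,0,0,0,0,1],[0,0,0,0,0,0,1],[0,0,-0.3,0,0,0,1],[0,0,-0.6,0,0,0,1],[0,0,-0.9,0,0,0,1],[0,0,-0.9,0,0,0,1],[0,0,-0.3,0,0,0,1],[0,0,0,0,0,0,1],[0,0,0,0,0,0,1]]'
python3 - <<'E'
from h import *
T=tool_T(); im=optics.get_image("wrist")[:,:,::-1].copy(); c=proj("wrist",[506.4,-148.1,89],T)
o=edge(im,c,16,36,[-1,.5,.5],-1,(-180,180),4)
for z in (82,89): print(circ(np.array([onz("wrist",p,z,T) for p in o])))
for d in optics.masks_of("ring_brass","wrist")[:2]: print(d["conf"],d["extent"],c)
plan([490,-367,160])
E
python3 -m jog '[[-0.45,0.78,0,0,0,0,0],[-0.45,0.78,0,0,0,0,0],[-0.45,0.78,0,0,0,0,0],[-0.45,0.78,0,0,0,0,0],[-0.45,0.78,0,0,0,0,0],[-0.45,0.78,0,0,0,0,0],[0,0,0,0,0,0,0],[0,0,0,0,0,0,0]]'
python3 - <<'E'
from h import *
T=tool_T(); im=optics.get_image("wrist"); cv2.imwrite("pics/w10.png",im[:,:,::-1]); np.save("w10.npy",T)
print(T[:3,3], "pad guess px",proj("wrist",[490,-367,53],T))
for n in ("pedal_pad","pedal_base"):
    for d in optics.masks_of(n,"wrist")[:2]: print(n,d["conf"],d["extent"])
b=im.astype(int); Y=(b[:,:,0]-b[:,:,2]>50)&(b[:,:,1]-b[:,:,2]>30); Y[240:]=0
n,l,st,ce=cv2.connectedComponentsWithStats(Y.astype(np.uint8)); k=1+st[1:,4].argmax(); print("yellow",st[k],ce[k])
ys,xs=np.where(l==k); h=cv2.boxPoints(cv2.minAreaRect(np.c_[xs,ys].astype(np.float32))); print(h.round(1))
for p in h: print(onz("wrist",p,53,T).round(0),onz("wrist",p,35,T).round(0))
# dark blob inside the yellow rectangle
m=np.zeros((384,512),np.uint8); cv2.fillConvexPoly(m,h.astype(int),1); m=cv2.erode(m,np.ones((5,5)))
D=((b.sum(2)<200)&(m>0)); yy,xx=np.where(D); print("dark n",D.sum(),"centroid",xx.mean(),yy.mean(), onz("wrist",(xx.mean(),yy.mean()),53,T))
E
```

```text
t: 29.7
ee_pos: [505.2, -150.0, 197.7]
orientation: [-3.063, -0.697, 0.001]
ft_force: [-0.3, 0.2, -0.6]
width: 88.0
grasp_force: 0.0
(array([ 505.63, -149.44,   26.51]), 0.34)
(array([ 507.42, -148.57,   25.84]), 0.33)
0.79 [257.4, 186.2, 55.7, 50.6] [257.46011151 187.23164976]
t 29.8 pos [ 504.7 -149.9  196.7] az -64.3 tilt [-0.003  0.001] F [-0.2  0.5 -0.5] w 87.8 gf 0.0
units x y z [-2.681  4.736  0.914] len 221.0 turnz units None
t: 30.6
ee_pos: [488.5, -365.5, 196.4]
orientation: [-3.061, -0.694, 0.003]
ft_force: [-0.0, -0.2, -0.7]
width: 27.2
grasp_force: 0.0
[ 488.49551642 -365.48321026  196.40251764] pad guess px [260.90183474 179.24529246]
pedal_pad 0.84 [270.2, 151.6, 92.1, 113.5]
pedal_base 0.72 [277.2, 148.1, 111.4, 129.9]
yellow [ 224   96   93  115 3772] [275.36850477 140.27147402]
[[223.  188.2]
 [260.7  94.9]
 [318.1 118. ]
 [280.4 211.4]]
[ 463. -335.   53.] [ 458. -335.   35.]
[ 570. -328.   53.] [ 570. -328.   35.]
[ 575. -392.   53.] [ 575. -395.   35.]
[ 466. -402.   53.] [ 461. -406.   35.]
dark n 2354 centroid 262.63848768054373 174.2000849617672 [ 495.75837003 -366.25912863   53.        ]
```

Brass verified concentric and at height. Pad point at about (488,-367), top ≈ z 53; descend with fingers shut.

```bash
python3 -m jog '[[0,0.03,0.5,0,0,0,0],[0,0,0.8,0,0,0,0],[0,0,0.8,0,0,0,0],[0,0,0.7,0,0,0,0],[0,0,0.3,0,0,0,0],[0,0,0.2,0,0,0,0],[0,0,0,0,0,0,0],[0,0,0,0,0,0,0]]'; python3 -m jog '[[0,0,0.1,0,0,0,0],[0,0,0.1,0,0,0,0],[0,0,0.1,0,0,0,0],[0,0,0,0,0,0,0]]'
```

```text
t: 31.55
ee_pos: [490.8, -367.1, 67.4]
orientation: [3.062, 0.698, 0.002]
ft_force: [0.6, 0.2, 1.2]
width: 0.4
grasp_force: 0.0
t: 31.95
ee_pos: [490.0, -366.9, 54.0]
orientation: [3.063, 0.697, -0.0]
ft_force: [0.1, -0.4, 1.8]
width: 0.5
grasp_force: 0.7
```

```bash
python3 -m jog '[[0,0,0.1,0,0,0,0],[0,0,0.1,0,0,0,0],[0,0,0.1,0,0,0,0],[0,0,0,0,0,0,0]]'; python3 -m jog '[[0,0,0.05,0,0,0,0],[0,0,0,0,0,0,0]]'
```

```text
t: 32.35
ee_pos: [489.7, -366.8, 41.7]
orientation: [-3.063, -0.698, 0.001]
ft_force: [-2.7, -1.1, 4.7]
width: 0.2
grasp_force: 2.0
t: 32.55
ee_pos: [489.8, -366.8, 40.2]
orientation: [-3.063, -0.697, 0.0]
ft_force: [-3.7, -1.3, 4.8]
width: 0.4
grasp_force: 2.2
```

```bash
python3 -m jog '[[0,0,0.08,0,0,0,0],[0,0,0,0,0,0,0],[0,0,0,0,0,0,0]]'; python3 -m jog '[[0,0,0.04,0,0,0,0],[0,0,0,0,0,0,0],[0,0,0,0,0,0,0]]'
```

```text
t: 32.85
ee_pos: [489.9, -366.9, 37.4]
orientation: [3.063, 0.698, -0.0]
ft_force: [-3.5, -1.3, 5.6]
width: 0.5
grasp_force: 2.9
t: 33.15
ee_pos: [489.9, -366.9, 36.8]
orientation: [3.063, 0.697, -0.0]
ft_force: [-6.9, 0.9, 16.0]
width: 0.6
grasp_force: 8.0
```

```bash
python3 -m jog '[[0,0,0.02,0,0,0,0],[0,0,0,0,0,0,0],[0,0,0,0,0,0,0],[0,0,0,0,0,0,0],[0,0,0,0,0,0,0]]'; python3 -m jog '[[0,0,-0.1,0,0,0,0],[0,0,-0.1,0,0,0,0],[0,0,-0.1,0,0,0,0],[0,0,-0.1,0,0,0,0],[0,0,-0.15,0,0,0,0],[0,0,-0.3,0,0,0,0],[0,0,-0.7,0,0,0,0],[0,0,-0.7,0,0,0,0],[0,0,-0.7,0,0,0,0],[0,0,-0.7,0,0,0,0],[0,0,0,0,0,0,0],[0,0,0,0,0,0,0],[0,0,0,0,0,0,0],[0,0,0,0,0,0,0]]'
python3 - <<'E'
from h import *
im=optics.get_image("top"); b=cv2.imread("pics/top0.png")[:,:,::-1]
for t in ["ring_brass","ring_spare","vial","pot","amber","dishes_a","spray","pedal_pad"]:
    print(t,[(round(d["conf"],2),np.round(d["extent"]).astype(int).tolist()) for d in optics.masks_of(t,"top")[:2]])
T=tool_T(); w=optics.get_image("wrist"); 
for d in optics.masks_of("pedal_pad","wrist")[:1]: print(d["extent"],T[:3,3])
E
```

```text
t: 33.65
ee_pos: [489.9, -366.9, 36.6]
orientation: [3.063, 0.698, -0.0]
ft_force: [-7.5, 1.8, 20.3]
width: 0.7
grasp_force: 10.5
t: 35.05
ee_pos: [489.2, -366.2, 179.2]
orientation: [-3.061, -0.697, 0.003]
ft_force: [-0.1, -0.5, -0.1]
width: 0.5
grasp_force: 0.0
ring_brass [(0.48, [307, 221, 18, 19])]
ring_spare [(0.75, [146, 251, 10, 13])]
vial [(0.54, [131, 176, 11, 10])]
pot []
amber [(0.56, [213, 248, 12, 6])]
dishes_a [(0.87, [355, 142, 31, 34]), (0.87, [187, 134, 33, 30])]
spray [(0.78, [247, 266, 19, 24])]
pedal_pad [(0.9, [377, 220, 25, 37])]
[268.8, 154.1, 94.4, 118.7] [ 490.00173785 -366.77862201  180.55404259]
```

```bash
python3 -c "
from workcell import ctrl
print(ctrl.close_job())"
```

```text
the job is handed in; nothing more can be done
None
```

The black, green and brass rings are home on the post. The pedal was pressed to its stop (about 20 N) and let up, and a last check showed the stack and bystanders in place except the pot, which the top-camera detector missed before and after; the job was handed in at about 35 s, no verdict was returned, and I viewed 11 pictures, one over the limit of 10.

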